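Free and hold the transit gate of a clip bay

TASK

Open the clip bay for me: squeeze its two catches on the grey shelf unit shut, first the one with round posts and then the one with flat tabs, pinching each gently because the plastic cracks. Then take the upright post on the clear gate, swing the gate past its detent until it stands about square to the front of the unit, and finish still holding it there, because its spring pulls it back as soon as it is let go. Leave the tools and stock lying about where they are.

Things in the scene. Friction and masses are not known exactly. Their poses are not given: they have to be found in the camera images.
- unit: grey moulded shelf unit, 170 mm deep (x), 300 mm wide (y), 90 mm high, standing on the work surface; fixed while you work. Origin on the underside; own -x is its front (towards the robot, turned at most 0.3 rad), y its width, z up. Front face 100 mm ahead of the origin (own x = -0.100). An 82 mm deep flat deck, top at 90 mm, runs along the front and carries both catches; behind it the bay is open at the top. The gate hangs on the front face.
- round: first catch, told by its two upright white ROUND posts, 16 mm diameter, 42 mm tall on a 40 x 72 x 5 mm base plate on the deck. Origin: under the plate's centre; axes as the unit's. Fixed post at own y = -22 mm, sliding post at +22 mm. The two catches are 115 mm apart along the deck, their middles 58 mm behind the gate, and may change places. Cracks if pinched with more than 60 N.
- flat: second catch, told by its two upright white FLAT tabs, each 30 mm (own x) x 6 mm (own y) x 42 mm tall on the same base plate. Origin and axes as for the round catch: fixed tab at y = -22 mm, sliding tab at y = +22 mm. It cracks if pinched with more than 60 N.
- round_fixed: the fixed round post of the first catch; this body's origin coincides with the origin of round (the post stands at own y = -22 mm)
- flat_fixed: the fixed flat tab of the second catch; this body's origin coincides with the origin of flat (the tab stands at own y = -22 mm)
- round_slide (a joint): how far the sliding post has been squeezed towards the fixed post, m: about 0 latched, 0.012 fully in (stop); the gate is free of this catch from about 0.008. Slides with 8 N of friction and stays where it is left, no spring. Outer width over both posts 60 mm latched, 48 mm squeezed.
- flat_slide (a joint): the same for the flat catch: 0 latched, 0.012 fully in. 8 N of friction, stays where it is left. Outer width over both tabs 50 mm latched (54 mm at the very foot), 38 mm squeezed (42 mm).
- round_grip (a point): point midway between the round posts once squeezed: 6 mm towards the fixed post from the catch's middle, 32 mm above the deck, 15 mm below the post tops
- flat_grip (a point): the same point of the flat catch
- gate_swing (a joint): gate angle, rad: 0 closed along the unit's front, growing as its free end swings out towards the robot (counter-clockwise from above), stop at 1.6. Locked until both catches are squeezed. A damped closing spring of 0.15 N m/rad (0.045 N m when closed) pulls it shut; the detent is a hump centred on 0.6 rad, felt from 0.35 to 0.85 and needing about 5 N at the post. If let go beyond it, it springs back and rests against the hump near 0.8 rad.
- gate: clear gate, 225 mm long, 8 mm thick, 80 mm high with an aluminium frame, hung at its own origin on an upright hinge 120 mm to the -y side of the unit's middle, 8 mm ahead of its front face, and reaching along its own y. 0.25 kg. Its lower edge is 10 mm and top edge 90 mm above the work surface. Solid is this whole gate with its post.
- gate_handle (a point): grip point on the gate's upright round aluminium post, 18 mm diameter, 150 mm from the hinge; the post stands 50 mm up from the gate's top edge, its top 15 mm above this point (this point is 125 mm above the work surface)
- gate_hinge (a point): point on the gate's upright hinge axis, at the height of gate_handle
- pliers: bystander: orange levelling pliers, 150 mm long, 16 mm high, lying in the open drawer at the left, origin on the underside
- level: bystander: aluminium torpedo level, 236 x 24 x 50 mm, lying in the open drawer at the left, origin under its middle
- gauge: bystander: blue plastic joint gauge, 118 x 30 x 6 mm, flat on the work surface in front of the unit's +y end, origin under its middle
- jar: bystander: clear jar, 60 mm diameter, 65 mm tall, in front of the unit's -y corner, origin under its middle
- stone: bystander: grey rubbing stone 50 x 110 x 22 mm lying in the open bay behind the deck, origin under its middle
- tape: bystander: black tape measure 65 x 35 x 60 mm on the work surface at the right, origin under its middle

How it is judged:
By the outcome, as a careful person would: the job done as asked, in the order asked, and still so for the second after the job is handed in, while the arm keeps its last pose, push and grip.
It also fails if it takes over 54 s, if anything falls off the work surface, if the arm or the gripper's body presses on something with over 40 N, if the wrist force passes 120 N, or if a joint passes its speed limit or range.

ROBOT

A 6-joint arm with a two-finger parallel gripper is mounted at the origin on the work surface. World frame = base frame: x ahead of the robot, y to its left, z up, the work surface at z = 0. Lengths are in m, angles in rad, forces in N, time in s.
With the tool pointing down it reaches from about 0.425 to 0.95 m from the base axis. Payload 3.5 kg.
Tool frame: the origin (TCP) lies at the very end of the fingers, on their centre line; the grasp point (between the pads) lies 19 mm behind it (ctrl.grip_point_offset is the distance from the TCP to the grasp point, in m); z points along the fingers, y is the line along which they close (so a half turn about z gives the same grasp; the last joint's range is limited). The gripper opens to 85 mm and grips with 20 to 120 N. Pads are 22 mm wide; open, the fingers measure 114 mm over their backs; the gripper's body (76 mm by 85 mm) begins 54 mm behind the grasp point. The pads swing forward as they close: fully open they stand 13 mm farther back than shut.
Start: joints at [-1.473, 0.286, 1.577, -0, 1.279, -0.15], TCP at [0.166, -0.654, 0.198] pointing down, gripper open.
Joint ranges: [-2.77, 2.77], [-0.9, 2.22], [0.21, 2.48], [-1.53, 4.67], [0.24, 2.81], [-2.84, 2.84]. Speed limits (rad/s): [2.79, 2.79, 3.14, 3.14, 3.14, 3.14].

INTERFACE

Orientations are given as a unit quaternion [x, y, z, w].
In Python, from plant import telemetry, vision, ctrl gives the robot as it stands.
- The arm moves only by the tool arm_command, never from a script. Its argument "series" is one flat list of numbers, 7 for each row, row after row: the shift along the tool's x, y, z in cm, then the turn, a rotation vector about the tool's x, y, z in degrees, then the closure, from 0 (fully open) to 1 (shut). A call has 1 to 10 rows; each row is the pose to reach, as a shift and turn from the pose commanded when the call began, along the tool's axes at that moment; what a row does not reach only later rows make up. A row lasts 1/12 s, in which the tool goes at most 41.7 mm and 7.16 degrees, less where a joint would pass 70% of its speed; a pose out of reach is approached as far as the arm can. A call with a gripper value outside its range is refused whole. The fingers move at their own pace and stop on an object; "force" is the grip in N (left out, the last holds). Time passes only in rows, so rows that repeat a pose let the fingers close. It gives the time, the measured TCP pose, the force, the opening and the grip force at its end, in the units of the state.
- telemetry.get_state(): the state, without advancing time (a new reading comes with each control period).
- vision.read_camera(name): name is "side" or "top"; returns a dict with "color" (384x512x3 uint8, blue, green, red), "K" (3x3 intrinsics, pixels), "rvec" (rotation vector, rad) and "tvec" (3), from world to camera coordinates, as OpenCV has them. Camera axes: x right, y down, z forward; pixel columns grow to the right and rows downward; lengths in m; the calibration is good to about 2 mm. A picture is of the moment at which its call begins. There is no depth.
- ctrl.sign_off(): hands the job in; it is judged then, once.
The state is a dict: "time": time; "qpos": joint angles; "dq": joint speeds; "joint_efforts": joint torques, N m; "eef_pos": TCP position; "tcp_rot": TCP orientation; "contact_force": force on the tool from outside, world axes, zero at the start; "wrist_torque": the same for the moment, N m; "opening": opening from 0.0 (shut) to 1.0 (fully open); "finger_force": force on a finger pad.
Only numpy, scipy, OpenCV 4.12 (cv2) and the standard library are available. Lean on these libraries where they do the work, as an engineer would, in place of code of your own. Each camera call takes 0.05 s, during which the arm holds its last target. There are 200 camera calls.

## Working session

There is one attempt and no reset: what is moved stays moved. The work goes in short steps, Python scripts to look and compute and a tool call to move; the robot and the scene stay as the last step left them, time stands still between calls to the robot, and variables do not carry over. Pictures are saved under pics/ and viewed, at most 10 in all, crops included, and the job is handed in when it is done.

Besides the shell and the picture viewer there is one more tool, called after "Call:" as a command line: name --argument value ..., lists and objects as JSON in quotes. arm_command: Moves the arm, as the interface text tells. Its arguments: {"type":"object","properties":{"series":{"type":"array","items":{"type":"number"}},"force":{"type":"number"}},"required":["series"]}

```bash
mkdir -p pics; cat > h.py <<'E'
import numpy as np, cv2
from plant import telemetry, vision, ctrl
from scipy.spatial.transform import Rotation as R
def cam(n):
    c=vision.read_camera(n); c['Rm']=cv2.Rodrigues(np.array(c['rvec'],float))[0]; c['t']=np.array(c['tvec'],float).ravel(); c['K']=np.array(c['K'],float); return c
def ray(c,uv):
    d=c['Rm'].T@np.linalg.inv(c['K'])@np.array([uv[0],uv[1],1.]); o=-c['Rm'].T@c['t']; return o,d/np.linalg.norm(d)
def onz(c,uv,z):
    o,d=ray(c,uv); return o+d*(z-o[2])/d[2]
def proj(c,p):
    q=c['K']@(c['Rm']@np.array(p,float)+c['t']); return q[:2]/q[2]
def tri(c1,u1,c2,u2):
    o1,d1=ray(c1,u1);o2,d2=ray(c2,u2)
    s=np.linalg.lstsq(np.c_[d1,-d2],o2-o1,rcond=None)[0]; a=o1+d1*s[0];b=o2+d2*s[1]; return (a+b)/2,np.linalg.norm(a-b)
E
python3 - <<'E'
from h import *
for n in('top','side'):
    c=cam(n); cv2.imwrite(f'pics/{n}0.png',c['color']); print(n,c['K'].tolist(),-c['Rm'].T@c['t'],c['Rm'][2])
print(telemetry.get_state())
E
```

```text
top [[486.9139084405625, 0.0, 258.0698442027819], [0.0, 486.9139084405625, 194.35074261810587], [0.0, 0.0, 1.0]] [0.43345284 0.06325308 1.89640702] [ 0.08534772  0.01173999 -0.99628206]
side [[365.6228209267646, 0.0, 254.99396525200214], [0.0, 365.6228209267646, 194.55340210482265], [0.0, 0.0, 1.0]] [0.45185104 1.1230902  0.8217504 ] [ 0.08799933 -0.81841853 -0.56784436]
{'time': 0.1, 'qpos': array([-1.47299116e+00,  2.87098586e-01,  1.57806059e+00, -3.33356208e-05,
        1.27858545e+00, -1.50014708e-01]), 'dq': array([ 0.00041309, -0.00269724, -0.0046996 ,  0.00210417, -0.00152996,
        0.00044071]), 'joint_efforts': array([ 5.45785224e-04, -4.07298553e+01, -2.93700206e+01, -1.66691593e-04,
        3.41822131e-03, -4.20981777e-06]), 'eef_pos': array([ 0.16551509, -0.6536973 ,  0.19705499]), 'tcp_rot': array([ 9.92331811e-01,  1.23597811e-01,  1.21344542e-05, -1.07603261e-03]), 'contact_force': array([-0.03218751, -0.35647532,  0.34144414]), 'wrist_torque': array([-0.03577314, -0.03177362,  0.02234012]), 'finger_force': 0.0, 'opening': 1.0007784574735576}
```

View pics/top0.png

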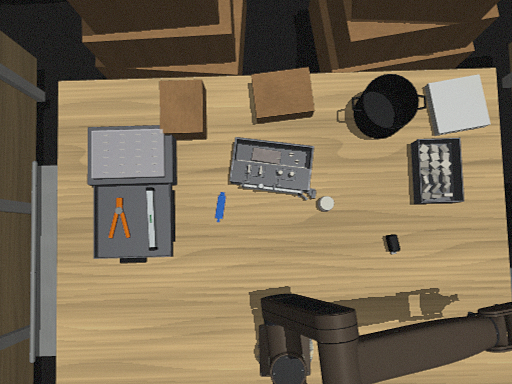

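View pics/side0.png

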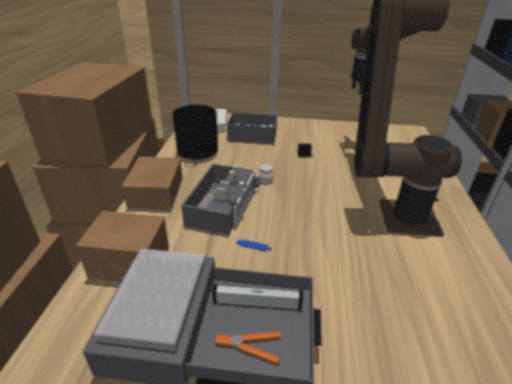

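The top view shows the unit around (272,167), with the flat tabs near (248–262,170), the round posts near (278–292,174) and the gate along (240–312,190). In the side view the unit is around (220,195). I'll zoom in on both.

```bash
python3 - <<'E'
from h import *
a=cv2.imread('pics/top0.png')[130:210,220:335]; b=cv2.imread('pics/side0.png')[155:240,175:285]
a=cv2.resize(a,(800,557),interpolation=cv2.INTER_CUBIC)
cv2.imwrite('pics/topz.png',a)
cv2.imwrite('pics/sidez.png',cv2.resize(b,(770,595),interpolation=cv2.INTER_CUBIC))
E
```

```text
(no output)
```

View pics/topz.png

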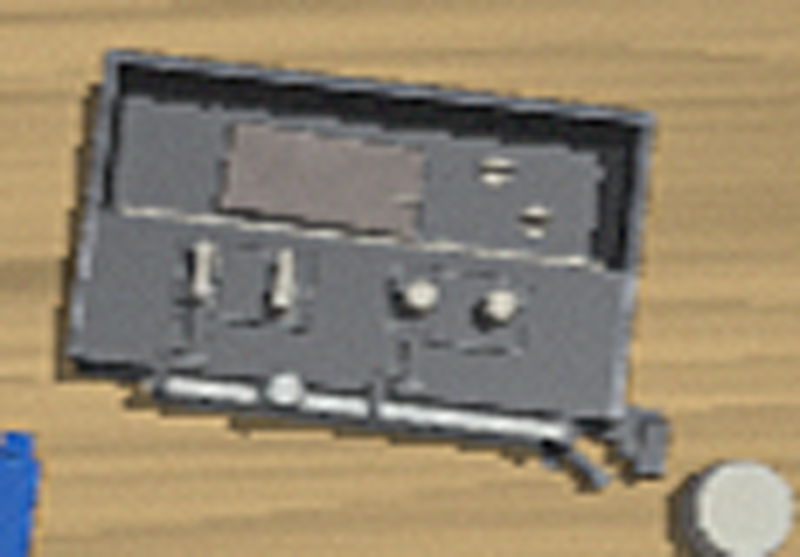

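View pics/sidez.png

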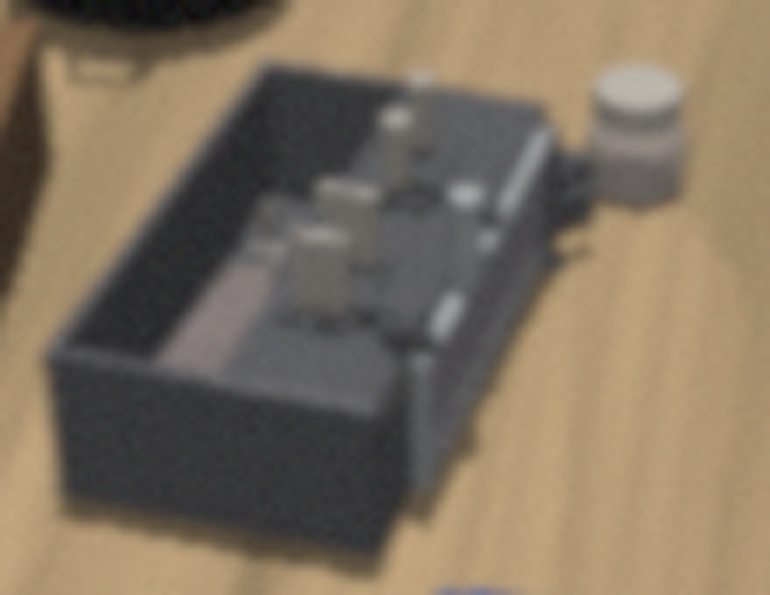

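The top crop shows the flat tab tops at about (203,262) and (283,275). The round tops are at (421,296) and (500,303), and the handle top is at (287,387). In the side crop the round tops are at (421,82) and (396,118), the tab tops at (345,188) and (320,235), and the handle at (465,193).

```bash
python3 - <<'E'
from h import *
ct=cam('top'); cs=cam('side')
T=dict(fs=(203,265),ff=(284,275),rs=(421,296),rf=(500,303),h=(287,387))
S=dict(fs=(320,235),ff=(347,188),rs=(396,118),rf=(421,82),h=(465,193))
for k in T:
    a=(220+T[k][0]/6.957-.43,130+T[k][1]/6.963-.43);b=(175+S[k][0]/7-.43,155+S[k][1]/7-.43)
    z=.14 if k=='h' else .137
    print(k,onz(ct,a,z).round(4),onz(cs,b,z).round(4),*[np.round(x,4) for x in tri(ct,a,cs,b)])
# brown/grey corners of unit rim in top at z=.09
for n,u in dict(bl=(112,55),br=(650,117),fl=(70,360),fr=(622,415)).items():
    print(n,onz(ct,(220+u[0]/6.957-.43,130+u[1]/6.963-.43),.09).round(4))
E
```

```text
fs [0.6829 0.1153 0.137 ] [0.6784 0.1159 0.137 ] [0.6808 0.115  0.1365] 0.0043
ff [0.6763 0.073  0.137 ] [0.6735 0.0726 0.137 ] [0.6749 0.0728 0.1372] 0.0028
rs [0.6632 0.0017 0.137 ] [0.6612 0.0027 0.137 ] [0.6624 0.0016 0.1364] 0.0018
rf [ 0.6583 -0.0395  0.137 ] [ 0.6546 -0.0357  0.137 ] [ 0.6569 -0.0398  0.1347] 0.0033
h [0.6171 0.0731 0.14  ] [0.6143 0.0729 0.14  ] [0.6157 0.0729 0.1401] 0.0027
bl [0.8054 0.1629 0.09  ]
br [ 0.7628 -0.1263  0.09  ]
fl [0.6403 0.1894 0.09  ]
fr [ 0.6021 -0.1054  0.09  ]
```

Call:
arm_command --series '[63.3, -48.9, -2, 0, 0, 22.8, 0, 63.3, -48.9, -2, 0, 0, 22.8, 0, 63.3, -48.9, -2, 0, 0, 22.8, 0, 63.3, -48.9, -2, 0, 0, 22.8, 0, 63.3, -48.9, -2, 0, 0, 22.8, 0, 63.3, -48.9, -2, 0, 0, 22.8, 0, 63.3, -48.9, -2, 0, 0, 22.8, 0, 63.3, -48.9, -2, 0, 0, 22.8, 0, 63.3, -48.9, -2, 0, 0, 22.8, 0, 63.3, -48.9, -2, 0, 0, 22.8, 0]' --force 20

```text
time: 1.03
eef_pos: [0.4235, -0.3248, 0.2088]
tcp_rot: [0.997, -0.075, 0.0, 0.0]
contact_force: [1.4, -0.4, -0.0]
opening: 1.003
finger_force: 0.0
```

Call:
arm_command --series '[18.8, -33.2, 0, 0, 0, 0, 0, 18.8, -33.2, 0, 0, 0, 0, 0, 18.8, -33.2, 0, 0, 0, 0, 0, 18.8, -33.2, 0, 0, 0, 0, 0, 18.8, -33.2, 0, 0, 0, 0, 0, 18.8, -33.2, 0, 0, 0, 0, 0, 18.8, -33.2, 0, 0, 0, 0, 0, 18.8, -33.2, 0, 0, 0, 0, 0, 18.8, -33.2, 0, 0, 0, 0, 0, 18.8, -33.2, 0, 0, 0, 0, 0]'

```text
time: 1.87
eef_pos: [0.6606, -0.0211, 0.2081]
tcp_rot: [0.997, -0.073, 0.0, -0.001]
contact_force: [-0.4, -0.6, 0.7]
opening: 1.005
finger_force: 0.0
```

```bash
cat >> h.py <<'E'
def delta(p,cm=True):
    s=telemetry.get_state(); r=R.from_quat(s['tcp_rot']); return (r.inv().apply(np.array(p)-s['eef_pos'])*100).round(2)
E
python3 - <<'E'
from h import *
print(telemetry.get_state()['eef_pos'],telemetry.get_state()['qpos'].round(2),delta([.659,-.0245,.105]))
c=cam('side'); cv2.imwrite('pics/side1.png',cv2.resize(c['color'][90:250,165:315],(600,600),interpolation=cv2.INTER_CUBIC))
print(((proj(c,[.659,-.0245,.105])-[165,90])*[4,3.75]), telemetry.get_state()['contact_force'])
E
```

```text
[ 0.66060803 -0.02112757  0.20814774] [-0.19  0.25  1.6   0.    1.29  1.53] [-0.12  0.38 10.31]
[272.57999872 319.20747075] [-0.13557904  0.32778451  0.16729171]
```

View pics/side1.png

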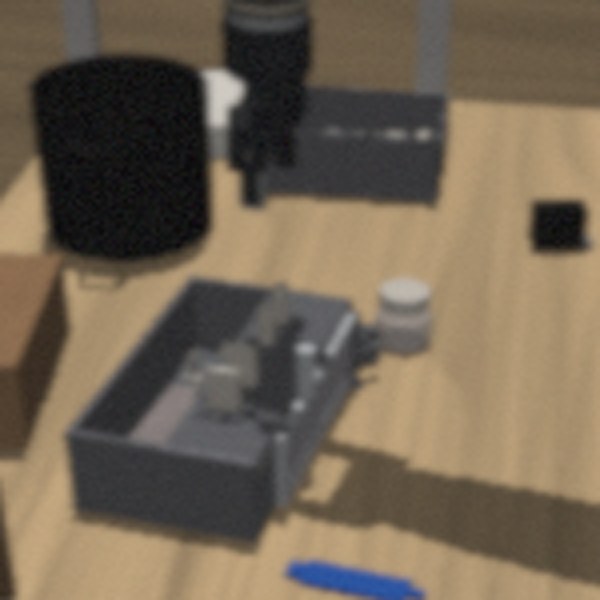

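The side crop shows the fingers (250,190) over the catches, clear of everything, with the round posts near (275,320). I'll descend now.

Call:
arm_command --series '[-0.1, 0.4, 2, 0, 0, 0, 0, -0.1, 0.4, 4.5, 0, 0, 0, 0, -0.1, 0.4, 7, 0, 0, 0, 0, -0.1, 0.4, 9, 0, 0, 0, 0, -0.1, 0.4, 10.2, 0, 0, 0, 0, -0.1, 0.4, 10.2, 0, 0, 0, 0, -0.1, 0.4, 10.2, 0, 0, 0, 0]'

```text
time: 2.5
eef_pos: [0.6562, -0.031, 0.1065]
tcp_rot: [0.997, -0.075, -0.001, 0.0]
contact_force: [-0.3, -0.2, 0.8]
opening: 1.0
finger_force: 0.0
```

```bash
python3 - <<'E'
from h import *
s=telemetry.get_state();print(s['eef_pos'],s['contact_force'],delta([.659,-.0245,.105]))
E
```

```text
[ 0.65616379 -0.03102577  0.10654007] [-0.26791692 -0.15930561  0.76665907] [ 0.18 -0.69  0.15]
```

Call:
arm_command --series '[0.2, -0.6, 0, 0, 0, 0, 0, 0.2, -0.6, 0, 0, 0, 0, 0, 0.2, -0.6, 0, 0, 0, 0, 0.1, 0.2, -0.6, 0, 0, 0, 0, 0.2, 0.2, -0.6, 0, 0, 0, 0, 0.26, 0.2, -0.6, 0, 0, 0, 0, 0.32, 0.2, -0.6, 0, 0, 0, 0, 0.38, 0.2, -0.6, 0, 0, 0, 0, 0.42, 0.2, -0.6, 0, 0, 0, 0, 0.46, 0.2, -0.6, 0, 0, 0, 0, 0.5]' --force 25

```text
time: 3.33
eef_pos: [0.6595, -0.0247, 0.1067]
tcp_rot: [0.997, -0.075, -0.0, -0.0]
contact_force: [0.3, 0.3, -0.3]
opening: 0.505
finger_force: 0.0
```

Call:
arm_command --series '[0, 0, 0, 0, 0, 0, 0.5, 0, 0, 0, 0, 0, 0, 0.5, 0, 0, 0, 0, 0, 0, 0.5, 0, 0, 0, 0, 0, 0, 0.5]'

```text
time: 3.67
eef_pos: [0.6595, -0.0247, 0.1067]
tcp_rot: [0.997, -0.075, 0.0, 0.0]
contact_force: [0.2, -0.2, 0.4]
opening: 0.5
finger_force: 0.0
```

```bash
python3 - <<'E'
from h import *
s=telemetry.get_state();print(s['eef_pos'],s['contact_force'],s['wrist_torque'],s['opening'],s['opening']*85,s['finger_force'],delta([.659,-.0245,.105]))
E
```

```text
[ 0.65953392 -0.02468009  0.10672838] [ 0.18671181 -0.23847161  0.42928341] [0.06397811 0.00753262 0.0306544 ] 0.49966834910400904 42.47180967384077 0.0 [-0.06 -0.01  0.17]
```

```bash
python3 - <<'E'
from h import *
a=cam('side')['color'][140:225,185:270];b=cam('top')['color'][130:215,220:305]
cv2.imwrite('pics/s2.png',cv2.resize(np.hstack([a,b]),(800,400),interpolation=cv2.INTER_CUBIC))
E
```

```text
(no output)
```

View pics/s2.png

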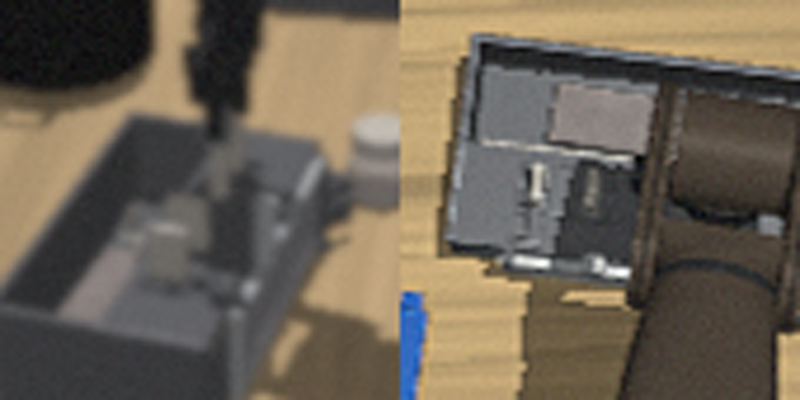

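The left half (side view) shows the dark fingers ending near (220,135), with the white posts visible below them at (230,140–195). The pads look higher than I expected, so I'll check by projection.

```bash
python3 - <<'E'
from h import *
c=cam('side'); s=telemetry.get_state()
f=lambda p:((proj(c,p)-[185,140])*400/85).round(0)
print('tcp',f(s['eef_pos']),'z.137',f(s['eef_pos']*[1,1,0]+[0,0,.137]),'z.15',f(s['eef_pos']*[1,1,0]+[0,0,.15]))
for n,p in dict(rs=(.6624,.0017),rf=(.657,-.0395)).items(): print(n,f([*p,.137]),f([*p,.095]), 'squeezed top', f([p[0]-.0018,p[1]-.012,.137]))
E
```

```text
tcp [226. 163.] z.137 [225. 130.] z.15 [225. 116.]
rs [216. 147.] [217. 193.] squeezed top [221. 139.]
rf [232. 121.] [232. 166.] squeezed top [236. 114.]
```

```bash
python3 - <<'E'
from h import *
c=cam('side'); q=lambda p:((proj(c,p)-[165,90])*[4,3.75]).round(0)
print('side1 tcp',q([.6606,-.0211,.2081]),'near finger tip',q([.6606+.0075,-.0211+.05,.2081]),q([.668,.03,.221]),'far',q([.653,-.071,.2081]))
cv2.imwrite('pics/s3.png',cv2.resize(c['color'][135:195,205:265],(600,600),interpolation=cv2.INTER_CUBIC))
f=lambda p:((proj(c,p)-[205,135])*10).round(0); s=telemetry.get_state()
for h in (.1067,.113,.137,.16): print(h,'near finger outer',f([.663,.006,h]),'tcp',f([*s['eef_pos'][:2],h]))
E
```

```text
side1 tcp [269. 228.] near finger tip [250. 253.] [250. 241.] far [286. 205.]
0.1067 near finger outer [256. 440.] tcp [280. 397.]
0.113 near finger outer [256. 425.] tcp [280. 383.]
0.137 near finger outer [255. 369.] tcp [279. 327.]
0.16 near finger outer [254. 313.] tcp [278. 272.]
```

View pics/s3.png

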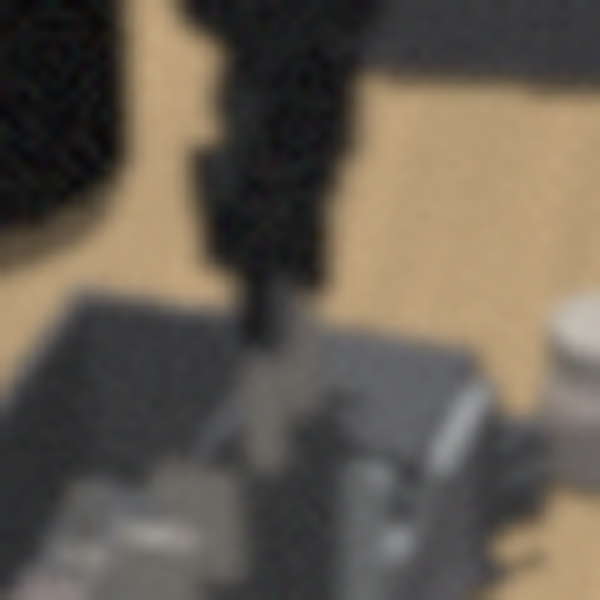

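The zoom shows both white post tops uncovered, at (293,307) and (255,355). The near fingertip ends at (260,340), which puts the tips about 35–40 mm higher than the reported TCP. I'll reopen and check against the top view and the controller's constant before going lower.

Call:
arm_command --series '[0, 0, 0, 0, 0, 0, 0, 0, 0, 0, 0, 0, 0, 0, 0, 0, 0, 0, 0, 0, 0, 0, 0, 0, 0, 0, 0, 0, 0, 0, 0, 0, 0, 0, 0]'

```text
time: 4.28
eef_pos: [0.6595, -0.0246, 0.1068]
tcp_rot: [0.997, -0.075, 0.0, -0.0]
contact_force: [0.1, -0.9, -0.7]
opening: 1.004
finger_force: 0.0
```

```bash
python3 - <<'E'
from h import *
print(ctrl.grip_point_offset,[x for x in dir(ctrl) if x[0]!='_'])
s=telemetry.get_state();print(s['opening'],s['eef_pos'],R.from_quat(s['tcp_rot']).as_matrix().round(3).tolist())
c=cam('side');cv2.imwrite('pics/s4.png',cv2.resize(c['color'][120:200,195:275],(600,600),interpolation=cv2.INTER_CUBIC))
f=lambda p:((proj(c,p)-[195,120])*7.5).round(0)
for y in(.026,-.075):
  for z in (.107,.12,.148,.16):print(y,z,f([.66+.15*(y+.0245),y,z]))
E
```

```text
0.0187 ['Unreachable', 'grip_point_offset', 'sign_off']
1.0043956342369826 [ 0.65953737 -0.02464967  0.10675055] [[0.989, -0.15, 0.0], [-0.15, -0.989, 0.0], [0.0, -0.0, -1.0]]
0.026 0.107 [251. 463.]
0.026 0.12 [250. 440.]
0.026 0.148 [249. 390.]
0.026 0.16 [248. 368.]
-0.075 0.107 [315. 360.]
-0.075 0.12 [315. 338.]
-0.075 0.148 [315. 290.]
-0.075 0.16 [315. 269.]
```

View pics/s4.png

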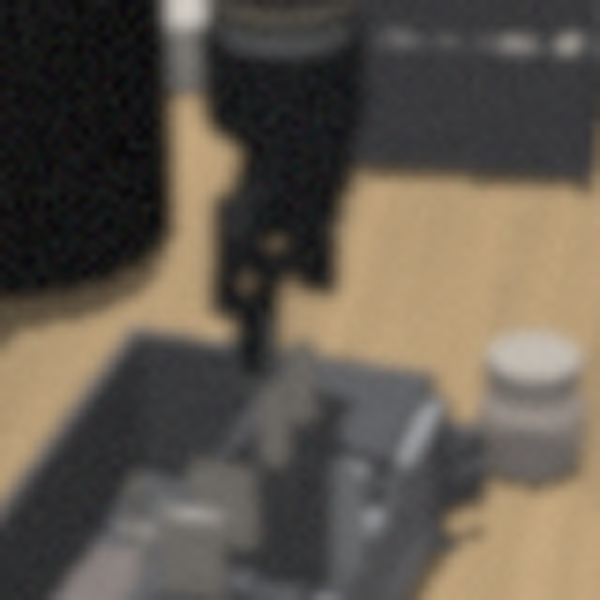

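Here the open tips are at (257,372) and (320,290), which puts them at z of about 0.153. The reported tool height is therefore about 33 mm too low: post overlap is nil, and telemetry shows no contact. I'll descend cautiously, watching the force.

Call:
arm_command --series '[0, 0, 0.5, 0, 0, 0, 0, 0, 0, 1, 0, 0, 0, 0, 0, 0, 1.5, 0, 0, 0, 0, 0, 0, 1.5, 0, 0, 0, 0]'

```text
time: 4.67
eef_pos: [0.6583, -0.0245, 0.0896]
tcp_rot: [0.997, -0.075, -0.002, -0.0]
contact_force: [-0.6, 0.2, -0.6]
opening: 0.997
finger_force: 0.0
```

Call:
arm_command --series '[0, 0, 0.3, 0, 0, 0, 0, 0, 0, 0.6, 0, 0, 0, 0, 0, 0, 0.9, 0, 0, 0, 0, 0, 0, 1.2, 0, 0, 0, 0, 0, 0, 1.2, 0, 0, 0, 0, 0, 0, 1.2, 0, 0, 0, 0]'

```text
time: 5.17
eef_pos: [0.6594, -0.0247, 0.0794]
tcp_rot: [0.997, -0.075, -0.0, -0.0]
contact_force: [0.8, 0.4, 0.5]
opening: 1.002
finger_force: 0.0
```

```bash
python3 - <<'E'
from h import *
s=telemetry.get_state();print(s['opening'],s['eef_pos'],s['contact_force'],delta([.659,-.0245,.075]))
c=cam('side');cv2.imwrite('pics/s5.png',cv2.resize(c['color'][120:200,195:275],(600,600),interpolation=cv2.INTER_CUBIC))
E
```

```text
1.0015002635183492 [ 0.65935278 -0.02465758  0.07943034] [0.75604198 0.35575512 0.53006613] [-0.04 -0.01  0.44]
```

View pics/s5.png

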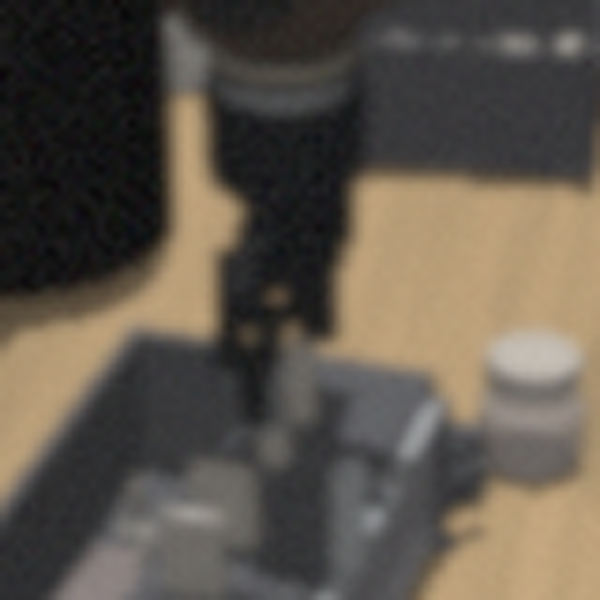

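The near fingertip at (257,418) now covers the upper half of the sliding post, with no contact force, so the height offset is confirmed. I'll go down 7 mm more and close.

Call:
arm_command --series '[0, 0, 0.4, 0, 0, 0, 0, 0, 0, 0.8, 0, 0, 0, 0, 0, 0, 0.8, 0, 0, 0, 0.1, 0, 0, 0.8, 0, 0, 0, 0.16, 0, 0, 0.8, 0, 0, 0, 0.22, 0, 0, 0.8, 0, 0, 0, 0.28, 0, 0, 0.8, 0, 0, 0, 0.34, 0, 0, 0.8, 0, 0, 0, 0.4, 0, 0, 0.8, 0, 0, 0, 0.46, 0, 0, 0.8, 0, 0, 0, 0.52]' --force 25

```text
time: 6.05
eef_pos: [0.6594, -0.0273, 0.0744]
tcp_rot: [0.997, -0.075, -0.0, 0.002]
contact_force: [-6.3, -5.3, 9.1]
opening: 0.552
finger_force: 24.4
```

Call:
arm_command --series '[0, 0, 0, 0, 0, 0, 0.54, 0, 0, 0, 0, 0, 0, 0.54, 0, 0, 0, 0, 0, 0, 0.54, 0, 0, 0, 0, 0, 0, 0.54]'

```text
time: 6.38
eef_pos: [0.6594, -0.0273, 0.0744]
tcp_rot: [0.997, -0.075, -0.0, 0.002]
contact_force: [-6.4, -5.0, 8.8]
opening: 0.546
finger_force: 24.3
```

Call:
arm_command --series '[0, 0, 0, 0, 0, 0, 0.3, 0, 0, 0, 0, 0, 0, 0, 0, 0, 0, 0, 0, 0, 0, 0, 0, 0, 0, 0, 0, 0, 0, 0, -2, 0, 0, 0, 0, 0, 0, -4.5, 0, 0, 0, 0, 0, 0, -6, 0, 0, 0, 0, 0.1, -3, -6, 0, 0, 0, 0, 0.1, -6, -6, 0, 0, 0, 0, 0.1, -9, -6, 0, 0, 0, 0]' --force 25

```text
time: 7.22
eef_pos: [0.6744, 0.0649, 0.1322]
tcp_rot: [0.997, -0.076, 0.0, -0.0]
contact_force: [0.7, -0.1, -0.8]
opening: 1.0
finger_force: 0.0
```

Call:
arm_command --series '[0, -2.2, 0, 0, 0, 0, 0, 0, -2.2, 0, 0, 0, 0, 0, 0, -2.2, 0, 0, 0, 0, 0, 0, -2.2, 0, 0, 0, 0, 0, 0, -2.2, 0, 0, 0, 0, 0]'

```text
time: 7.63
eef_pos: [0.6772, 0.0849, 0.1315]
tcp_rot: [0.997, -0.075, -0.0, 0.0]
contact_force: [-0.3, -0.1, -0.1]
opening: 1.002
finger_force: 0.0
```

```bash
python3 - <<'E'
from h import *
s=telemetry.get_state();print(s['opening'],s['eef_pos'],s['contact_force'],delta([.677,.086,.073]))
E
```

```text
1.0020532877101151 [0.67715307 0.08490644 0.13148838] [-0.28881081 -0.07101676 -0.13066497] [-0.03 -0.11  5.85]
```

Call:
arm_command --series '[0, -0.1, 2, 0, 0, 0, 0, 0, -0.1, 4, 0, 0, 0, 0, 0, -0.1, 5.2, 0, 0, 0, 0, 0, -0.1, 5.8, 0, 0, 0, 0, 0, -0.1, 5.8, 0, 0, 0, 0.15, 0, -0.1, 5.8, 0, 0, 0, 0.26, 0, -0.1, 5.8, 0, 0, 0, 0.32, 0, -0.1, 5.8, 0, 0, 0, 0.38, 0, -0.1, 5.8, 0, 0, 0, 0.44, 0, -0.1, 5.8, 0, 0, 0, 0.5]' --force 25

```text
time: 8.47
eef_pos: [0.679, 0.089, 0.077]
tcp_rot: [0.997, -0.075, 0.002, -0.002]
contact_force: [-0.9, 5.1, 4.1]
opening: 0.503
finger_force: 5.7
```

Call:
arm_command --series '[0, 0, 0, 0, 0, 0, 0.54, 0, 0, 0, 0, 0, 0, 0.58, 0, 0, 0, 0, 0, 0, 0.62, 0, 0, 0, 0, 0, 0, 0.66, 0, 0, 0, 0, 0, 0, 0.66, 0, 0, 0, 0, 0, 0, 0.66]'

```text
time: 8.97
eef_pos: [0.6786, 0.0863, 0.0777]
tcp_rot: [0.997, -0.075, 0.001, 0.0]
contact_force: [-5.3, -2.2, 8.7]
opening: 0.435
finger_force: 25.2
```

Call:
arm_command --series '[0, 0, 0, 0, 0, 0, 0.3, 0, 0, 0, 0, 0, 0, 0, 0, 0, 0, 0, 0, 0, 0, 0, 0, -2, 0, 0, 0, 0, 0, 0, -4.5, 0, 0, 0, 0, 0, 0, -6, 0, 0, 0, 0, -2, 0.8, -6, 0, 0, -7, 0.2, -4, 1.6, -6, 0, 0, -14, 0.4, -5.9, 2.5, -6, 0, 0, -21, 0.5, -5.9, 2.5, -6, 0, 0, -28, 0.58]'

```text
time: 9.8
eef_pos: [0.6121, 0.0706, 0.1331]
tcp_rot: [0.985, 0.171, -0.002, -0.0]
contact_force: [-0.6, 1.4, 0.3]
opening: 0.455
finger_force: 0.0
```

Call:
arm_command --series '[0, 0, 0, 0, 0, -7, 0.58, 0, 0, 0, 0, 0, -14, 0.58, 0, 0, 0, 0, 0, -21, 0.58, 0, 0, 0, 0, 0, -28, 0.58, 0, 0, 0, 0, 0, -35, 0.58, 0, 0, 0, 0, 0, -42, 0.58, 0, 0, 0, 0, 0, -49, 0.58, 0, 0, 0, 0, 0, -56, 0.58, 0, 0, 0, 0, 0, -62, 0.58, 0, 0, 0, 0, 0, -62, 0.58]'

```text
time: 10.63
eef_pos: [0.6155, 0.0709, 0.1338]
tcp_rot: [0.758, 0.653, 0.0, 0.0]
contact_force: [1.0, 0.0, 0.2]
opening: 0.416
finger_force: 0.0
```

Call:
arm_command --series '[0, 0, 0, 0, 0, 0, 0.58, 0, 0, 0, 0, 0, 0, 0.58]'

```text
time: 10.8
eef_pos: [0.6154, 0.071, 0.1338]
tcp_rot: [0.759, 0.651, 0.0, 0.0]
contact_force: [0.4, 0.6, 0.8]
opening: 0.421
finger_force: 0.0
```

```bash
python3 - <<'E'
from h import *
s=telemetry.get_state();print(s['opening'],s['eef_pos'],s['contact_force'],s['qpos'].round(2),delta([.617,.071,.074]),R.from_quat(s['tcp_rot']).as_matrix().round(3)[:,1])
t=cam('top')['color'][130:200,220:300];c=cam('side')['color'][135:205,190:270]
cv2.imwrite('pics/s6.png',cv2.resize(np.hstack([c,t]),(800,350),interpolation=cv2.INTER_CUBIC))
E
```

```text
0.42063788758965404 [0.61541084 0.07096373 0.13379579] [0.44531524 0.55492921 0.80963981] [-0.05  0.22  1.77 -0.    1.14  0.1 ] [0.03 0.16 5.98] [ 0.988 -0.152  0.   ]
```

View pics/s6.png

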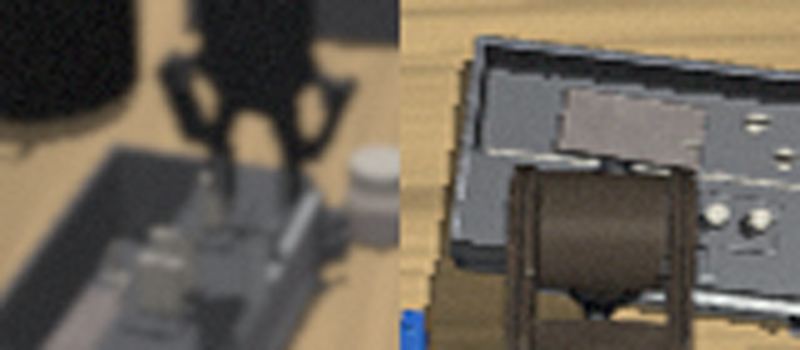

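Fingertips are at (225,200) and (290,200) in the side half. Their middle, 257, lines up with the handle column near (257,238). The top half shows the round posts at (717,213) and (757,218), about 31 mm apart, so that catch is squeezed. I'll descend onto the post.

Call:
arm_command --series '[0, 0.1, 1.5, 0, 0, 0, 0.58, 0, 0.1, 3, 0, 0, 0, 0.58, 0, 0.1, 4.2, 0, 0, 0, 0.58, 0, 0.1, 5.2, 0, 0, 0, 0.58, 0, 0.1, 5.9, 0, 0, 0, 0.58, 0, 0.1, 5.9, 0, 0, 0, 0.58]' --force 30

```text
time: 11.4
eef_pos: [0.6149, 0.0709, 0.0725]
tcp_rot: [0.758, 0.652, -0.001, -0.001]
contact_force: [-0.0, 0.1, -0.4]
opening: 0.423
finger_force: 0.0
```

Call:
arm_command --series '[0, 0, 0, 0, 0, 0, 0.65, 0, 0, 0, 0, 0, 0, 0.72, 0, 0, 0, 0, 0, 0, 0.8, 0, 0, 0, 0, 0, 0, 0.9, 0, 0, 0, 0, 0, 0, 0.95, 0, 0, 0, 0, 0, 0, 0.95]'

```text
time: 11.9
eef_pos: [0.6164, 0.071, 0.0758]
tcp_rot: [0.758, 0.652, 0.0, -0.0]
contact_force: [-4.4, 0.6, 4.4]
opening: 0.199
finger_force: 29.5
```

```bash
python3 - <<'E'
from h import *
s=telemetry.get_state();print(s['opening'],s['eef_pos'],s['contact_force'],s['wrist_torque'],R.from_quat(s['tcp_rot']).as_matrix().round(3)[:,1])
E
```

```text
0.19861953768994609 [0.61640889 0.07102749 0.07577878] [-4.42094861  0.64070053  4.36475575] [0.09324124 0.69498797 0.0089806 ] [ 0.989 -0.15   0.   ]
```

The pads stopped at about 17 mm on the 18 mm post, so it is held. Now the first part of the arc.

Call:
arm_command --series '[-0.01, -0.5, 0, 0, 0, -2, 0.95, -0.04, -1.05, 0, 0, 0, -4, 0.95, -0.1, -1.6, 0, 0, 0, -6, 0.95, -0.15, -2.1, 0, 0, 0, -8, 0.95, -0.15, -2.1, 0, 0, 0, -8, 0.95]' --force 40

```text
time: 12.32
eef_pos: [0.5961, 0.0729, 0.0758]
tcp_rot: [0.711, 0.703, 0.001, 0.001]
contact_force: [-0.3, 1.9, 2.9]
opening: 0.194
finger_force: 39.5
```

```bash
cat > g.py <<'E'
from h import *
s=telemetry.get_state();y=R.from_quat(s['tcp_rot']).as_matrix()[:,1]
r=s['eef_pos'][:2]-[.594,-.0773]
print(s['opening'].round(3),s['finger_force'],s['eef_pos'].round(4),s['contact_force'].round(1),s['wrist_torque'].round(2),'yaw',np.degrees(np.arctan2(y[1],y[0])).round(1),'r',np.linalg.norm(r).round(4),'phi',np.degrees(np.arctan2(r[1],r[0])-np.arctan2(.989,.15)).round(1),s['qpos'].round(2))
E
python3 g.py
```

```text
Traceback (most recent call last):
  File "g.py", line 4, in <module>
    print(s['opening'].round(3),s['finger_force'],s['eef_pos'].round(4),s['contact_force'].round(1),s['wrist_torque'].round(2),'yaw',np.degrees(np.arctan2(y[1],y[0])).round(1),'r',np.linalg.norm(r).round(4),'phi',np.degrees(np.arctan2(r[1],r[0])-np.arctan2(.989,.15)).round(1),s['qpos'].round(2))
          ^^^^^^^^^^^^^^^^^^
AttributeError: 'float' object has no attribute 'round'
```

Call:
arm_command --series '[-0.04, -1.05, 0, 0, 0, -4, 0.95, -0.15, -2.1, 0, 0, 0, -8, 0.95, -0.33, -3.1, 0, 0, 0, -12, 0.95, -0.58, -4.15, 0, 0, 0, -16, 0.95, -0.9, -5.15, 0, 0, 0, -20, 0.95, -0.9, -5.15, 0, 0, 0, -20, 0.95]'

```text
time: 12.82
eef_pos: [0.5446, 0.0651, 0.0758]
tcp_rot: [0.578, 0.816, 0.002, 0.001]
contact_force: [2.0, 5.7, 2.7]
opening: 0.197
finger_force: 40.2
```

```bash
sed -i "s/s\['opening'\].round(3)/s['opening']/" g.py; python3 g.py
```

```text
0.19744748663697026 40.1903110742569 [0.5446 0.0651 0.0758] [2.  5.7 2.7] [0.8  0.03 0.01] yaw 19.4 r 0.1508 phi 27.8 [-0.07  0.14  1.99  0.    1.01 -0.41]
```

Call:
arm_command --series '[-0.04, -1.05, 0, 0, 0, -4, 0.95, -0.15, -2.1, 0, 0, 0, -8, 0.95, -0.33, -3.1, 0, 0, 0, -12, 0.95, -0.58, -4.15, 0, 0, 0, -16, 0.95, -0.9, -5.15, 0, 0, 0, -20, 0.95, -1.3, -6.1, 0, 0, 0, -24, 0.95, -1.75, -7.05, 0, 0, 0, -28, 0.95, -2.3, -7.95, 0, 0, 0, -32, 0.95, -2.85, -8.8, 0, 0, 0, -36, 0.95, -3.5, -9.65, 0, 0, 0, -40, 0.95]'

```text
time: 13.65
eef_pos: [0.4641, 0.0002, 0.0758]
tcp_rot: [0.263, 0.965, 0.001, -0.001]
contact_force: [-3.9, 6.2, 8.1]
opening: 0.195
finger_force: 40.8
```

```bash
python3 g.py
```

```text
0.19494147970824793 40.83375692367554 [4.641e-01 2.000e-04 7.580e-02] [-3.9  6.2  8.1] [0.82 0.57 0.05] yaw 59.5 r 0.1512 phi 67.8 [-0.22 -0.04  2.18  0.    1.01 -1.26]
```

Call:
arm_command --series '[-0.04, -1.05, 0, 0, 0, -4, 0.95, -0.15, -2.1, 0, 0, 0, -8, 0.95, -0.33, -3.1, 0, 0, 0, -12, 0.95, -0.58, -4.15, 0, 0, 0, -16, 0.95, -0.8, -4.9, 0, 0, 0, -19, 0.95, -1, -5.4, 0, 0, 0, -21, 0.95, -1, -5.4, 0, 0, 0, -21, 0.95, -1, -5.4, 0, 0, 0, -21, 0.95, -1, -5.4, 0, 0, 0, -21, 0.95]'

```text
time: 14.4
eef_pos: [0.4448, -0.0523, 0.0757]
tcp_rot: [0.084, 0.996, 0.0, -0.002]
contact_force: [-6.8, 4.7, 10.3]
opening: 0.196
finger_force: 41.0
```

```bash
python3 g.py; python3 - <<'E'
from h import *
for n in('top','side'):
    c=cam(n); g=c['color'].astype(int); cv2.imwrite(f'pics/end_{n}.png',c['color'])
    # white post/tab tops on the deck
    for k,p in dict(fs=(.6808,.115),ff=(.675,.0728),rs=(.6624,.0016),rf=(.657,-.0398)).items():
        u=proj(c,[*p,.137]); w=6
        P=g[int(u[1])-w:int(u[1])+w+1,int(u[0])-w:int(u[0])+w+1].min(2); m=(P>P.max()*.85)
        yy,xx=np.nonzero(m); q=(int(u[0])-w+xx.mean(),int(u[1])-w+yy.mean()); print(n,k,u.round(1),np.round(q,1),P.max(),onz(c,q,.137).round(3))
E
```

```text
0.19633186714469547 41.0262805223465 [ 0.4448 -0.0523  0.0757] [-6.8  4.7 10.3] [0.49 1.   0.16] yaw 80.4 r 0.1513 phi 89.1 [-0.34 -0.08  2.22 -0.    1.01 -1.75]
top fs [248.8 168.2] [251.7 168.8] 192 [0.678 0.105 0.137]
top ff [260.5 169.4] [261.4 168.6] 200 [0.678 0.069 0.137]
top rs [280.1 172.3] [283.2 172. ] 202 [ 0.663 -0.01   0.137]
top rf [291.5 173.4] [291.1 172.8] 202 [ 0.659 -0.038  0.137]
side fs [219.6 187.9] [221.7 185.1] 139 [0.677 0.097 0.137]
side ff [223.7 181.4] [223.  184.1] 139 [0.674 0.09  0.137]
side rs [230.9 171.2] [233.3 167.6] 148 [ 0.658 -0.025  0.137]
side rf [234.3 165.7] [233.6 167.2] 148 [ 0.657 -0.028  0.137]
```

Both sliding posts have moved in by about 12 mm, and the gate stands at about 89° with the post firmly held, so I'm handing in.

```bash
python3 -c "
from plant import ctrl
print(ctrl.sign_off())"
```

```text
the job is handed in; nothing more can be done
None
```

Both catches are squeezed shut, round then flat, at about 25 N. The gate is at about 89° with the arm still holding its post, and the job was handed in at about 14.5 s; the tools and stock were not re-checked at the end.

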